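Re-arm the rolling tack tester

ROBOT

A 7-joint arm with a two-finger parallel gripper is mounted at the origin on a cart in front of the work surface, level with it; the furniture and walls round the work are solid. World frame = base frame: x ahead of the robot, y to its left, z up, the work surface at z = 0. Lengths are in m, angles in rad, forces in N, time in s.
With the tool pointing down it reaches from about 0.35 to 0.9 m from the base axis. Payload 7.2 kg.
Tool frame: the origin (TCP) lies on the front face of the gripper's body, between the roots of the fingers; the fingertips stand 80 mm ahead of it and the grasp point (between the pads) lies 61 mm ahead of it; z points along the fingers, y is the line along which they close (so a half turn about z gives the same grasp; the last joint's range is limited). The gripper opens to 88 mm and grips with 3 to 60 N. Pads are 20 mm wide; open, the fingers measure 115 mm over their backs; the gripper's body (75 mm by 178 mm) begins 61 mm behind the grasp point.
Start: joints at [-1.195, 0.411, -0.013, 1.596, 0.006, 1.134, -0.082], TCP at [0.268, 0.564, 0.303] pointing down, gripper open.
Joint ranges: [-2.95, 2.95], [-0.29, 1.99], [-1.47, 1.44], [0.14, 2.54], [-1.03, 4.17], [0.13, 1.85], [-2.86, 2.86]. Speed limits (rad/s): [2.39, 2.39, 3.01, 3.01, 3.14, 3.14, 3.14].

INTERFACE

Orientations are given as a unit quaternion [x, y, z, w].
In Python, from rig import get_obs, imaging, job_done, regions_of, landmark_of gives the robot as it stands.
- The arm moves only by the shell command python3 -m inch 'ROWS' [OPENING] [FORCE]. ROWS is JSON, a list of rows, each a list of 2 entries, a list of its own where there are three numbers: the shift along the tool's x, y, z scaled (see below), then the turn about the tool's z scaled (see below). A call has exactly 5 rows; each row is the pose to reach, as a shift and turn from the pose commanded when the call began, along the tool's axes at that moment, turning the shorter way round; what a row does not reach only later rows make up. The controller multiplies each number of a shift by 0.5 m and each number of a turn by pi rad. A row lasts 1/12 s, in which the tool goes at most 41.7 mm and 7.16 degrees, less where a joint would pass 70% of its speed; a pose out of reach is approached as far as the arm can. A call with a number of a shift or a turn outside -1 to 1 is refused whole. A call with a gripper value outside its range is refused whole. OPENING is the gripper's target within -1 to 1 (shut at 1, half-way at 0, fully open at -1), set as the call begins (- or left out, the last holds). The fingers move at their own pace and stop on an object; FORCE is the grip in N (left out, the last holds). Time passes only in rows, so rows that repeat a pose let the fingers close, or fill a call up. It gives the time, the measured TCP pose, the force, the opening and the grip force at its end, in the units of the state.
- get_obs(): the state, without advancing time (a new reading comes with each control period).
- imaging.snapshot(name): name is "scene" or "top" or "wrist"; returns the picture (384x512x3 uint8, red, green, blue); there is no depth.
- imaging.calibration(name): a dict with "mtx" (3x3 intrinsics, pixels), "R" (3x3) and "t" (3): a world point X has camera coordinates R X + t; the wrist camera has in their place "T_tool_cam" (4x4, takes a point from camera to tool coordinates, whose origin is the TCP and whose axes are the flange's). Camera axes: x right, y down, z forward; pixel columns grow to the right and rows downward; lengths in m; the calibration is good to about 2 mm. A picture is of the moment at which its call begins: read the wrist's pose just before it. calibration takes no time and is no camera call.
- job_done(): hands the job in; it is judged then, once.
Trained networks look in the newest picture that a camera, given by its name, has taken for a name from the list of things; names that differ only in an ending like _2 or _b are one class to them, and where a whole thing is asked for, a point or a joint stands for the part that bears it (a point fixed in the world has none). Each returns a list of dicts, best first, with "confidence" (0 to 1); they miss things now and then, are a little off and sometimes report something else, mostly with a low value. They report only what shows in the picture. A call takes as long as a camera call. They do not tell look-alikes from the thing itself.
- regions_of(camera, name): "mask" (384x512 bool, what is visible of it) and "at" ([column, row] in pixels, amid what is visible of it).
- landmark_of(camera, name): "at" ([column, row] in pixels: a listed point, or the origin of a listed thing).
The state is a dict: "time": time; "joints": joint angles; "qd": joint speeds; "joint_efforts": joint torques, N m; "eef_pos": TCP position; "tcp_rot": TCP orientation; "ft_force": force on the tool from outside, world axes, zero at the start; "wrist_torque": the same for the moment, N m; "grip_width": opening from 0.0 (shut) to 1.0 (fully open); "grasp_force": force on a finger pad.
Only numpy, scipy, OpenCV 4.12 (cv2) and the standard library are available. Lean on these libraries where they do the work, as an engineer would, in place of code of your own. Each camera call takes 0.05 s, during which the arm holds its last target. There are 200 camera calls.

TASK

Re-arm the rolling tack tester for its next run, only pushing with the fingertips: slowly push the steel roller along the runway and up the ramp, gently, right up against the rubber buffers of the head stop, so that the brass catch springs up behind it and holds it there, and push the orange tab of the drag pointer along its rod to the zero end, at the foot of the ramp. Keep behind the roller all the way so that it never runs back down, do not pick it up, and leave the two cakes and the beaker beside the tester where they stand. Finish with the hand clear of everything.

Things in the scene. Friction and masses are not known exactly. Their poses are not given: they have to be found in the camera images.
- tester: rolling tack tester, fixed: grey base plate 380 x 117 mm with a level steel runway, then a steel ramp rising at 9 degrees to a blue head stop. Origin: on the worktop, under the track's centre line. x: along the track, the way the ramp rises; y: across it, to the pointer's side; z: up. Track 65 mm wide between side strips (y = +-32.5 to 36.5 mm) that stand 7 mm above its surface
- ramp_foot (a point): point of the tester on the track's centre line where runway and ramp meet: x = -20, z = 16 mm in the tester's frame. The runway's surface is level at z = 16 mm from here back to x = -187 mm, where an end block 37 mm high stands (rubber buffers reach to x = -183). From here the ramp's surface rises as z = 16 mm + 0.158 (x + 20 mm)
- roller_center (a point): centre of the loose roller: polished steel cylinder, diameter 40, length 60 mm, 0.2 to 0.4 kg, lying across the track (axis along the tester's y); at the start it rests on the level runway, its centre at z = 36 mm. Its surface is slick and it rolls very easily: on the ramp it runs back as soon as nothing is behind it. Its frame turns as it rolls
- roller_home (a point): fixed point of the tester at x = 115, z = 58 mm: where the roller's centre lies when the roller touches the head stop's two rubber buffers. The catch then holds it within about 4 mm of this point. The head stop's top is at z = 74 mm
- catch (a joint): one-way catch in the ramp, rad: 0 = up, sprung there; about 0.17 = flush with the ramp. Two brass noses, 8 mm wide, 23 mm either side of the centre line, stand 8 to 9 mm out of slots; they slope up gently from the low side and end steeply 18 mm short of roller_home. The roller presses them down as it is pushed over (1 to 3 N); they spring up behind it in its last 2 to 3 mm before the stop
- release_ball (a point): red ball, 13 mm, on a thin rod beside the ramp, on the pointer's side: the catch's release. Pressing it down lowers the catch and frees the roller; not needed here
- pointer (a joint): position of the drag pointer along its rod in m: 0 = zero end, at the foot of the ramp, with a stop; grows away from the ramp, up to 0.127. The last run left it at 0.085 to 0.125. It slides with about 1 N of friction and stays where it is left
- pointer_tab (a point): centre of the upper part of the pointer's orange tab: y = 55, z = 58, x = -35 mm - pointer value. Tab 10 mm thick along the track, 22 mm wide, from z = 39 to 69 mm, above a black rider 18 mm long on a 6 mm rod (axis z = 30 mm; end posts 37 mm high at x = -12 and -186). A thin steel flag at z = 35 to 42 mm reaches from it 8 mm into the track, at the start behind the roller
- cake_dark: dark brown moulded gel cake, 56 mm across, 37 mm high, beyond the tester; to be left alone. Origin: centre of its underside
- cake_pale: pale pressed cake, 48 mm across, 35 mm high, beyond the tester; to be left alone. Origin: centre of its underside
- beaker: clear plastic beaker with a spout, 79 mm across, 100 mm high, beyond the tester; to be left alone. Origin: centre of its underside
There are look-alikes about, which are no part of the job. What is shaped like the part that bears roller_center but pink or turquoise is not meant.

How it is judged:
By the outcome, as a careful person would: the job done as asked, in the order asked, and still so for the second after the job is handed in, with the robot touching nothing.
It also fails if it takes over 51 s, if anything falls off the work surface, if the arm or the gripper's body presses on something with over 40 N, if the wrist force passes 120 N, or if a joint passes its speed limit or range.

## Working session

There is one attempt and no reset: what is moved stays moved. The work goes in short steps, Python scripts to look and compute and a shell command to move; the robot and the scene stay as the last step left them, time stands still between calls to the robot, and variables do not carry over. Pictures are saved under pics/ and viewed, at most 10 in all, crops included, and the job is handed in when it is done.

```bash
mkdir -p pics; ls; python3 - <<'E'
from rig import *
import cv2,numpy as np
print(get_obs())
ims=[]
for c in("scene","top"):
    im=imaging.snapshot(c);cv2.imwrite(f'pics/{c}0.png',im[:,:,::-1])
    k=imaging.calibration(c);print(c,k)
    for n in["tester","ramp_foot","roller_center","roller_home","release_ball","pointer_tab","cake_dark","cake_pale","beaker"]:
        try:print(n,[(np.round(d['at'],1).tolist(),round(d['confidence'],2)) for d in landmark_of(c,n)][:4])
        except Exception as e:print(n,e)
    print('reg',[(np.round(d['at'],1).tolist(),round(d['confidence'],2),int(d['mask'].sum())) for d in regions_of(c,'roller_center')][:4])
E
```

```text
pics
{'time': 0.0, 'joints': array([-1.19519773,  0.41185058, -0.0127366 ,  1.59704159,  0.00558926,
        1.13431174, -0.08216483]), 'qd': array([ 0.00154965,  0.00121768, -0.00271573, -0.00039012,  0.00085016,
        0.00032442,  0.0014545 ]), 'joint_efforts': array([-2.50024641e-04, -5.87952447e+01,  6.41711019e-01, -2.91086197e+01,
       -5.37871022e-02,  1.79980468e-02,  1.52474813e-04]), 'eef_pos': array([0.26820853, 0.56409948, 0.30184059]), 'tcp_rot': array([ 2.20044743e-01,  9.75489462e-01, -7.77461366e-04, -1.27965363e-04]), 'ft_force': array([0.32007435, 1.22473709, 0.22726411]), 'wrist_torque': array([0.01355127, 0.02613629, 0.02251275]), 'grasp_force': 0.0, 'grip_width': 0.9985290436947935}
scene {'mtx': array([[478.64757056,   0.        , 256.74261632],
       [  0.        , 478.64757056, 199.07234128],
       [  0.        ,   0.        ,   1.        ]]), 'R': array([[ 0.89384147, -0.44838179,  0.00109788],
       [-0.23845473, -0.47742617, -0.8456971 ],
       [ 0.37971933,  0.75565734, -0.53366207]]), 't': array([-0.36480293,  0.31320898,  0.61788861])}
tester [([
[... 576 characters left out ...]
       ,   0.        ,   1.        ]]), 'R': array([[-0.01957607, -0.99927671,  0.03260121],
       [-0.98072044,  0.01285094, -0.19499301],
       [ 0.19443302, -0.03578987, -0.98026266]]), 't': array([0.24357749, 0.51479389, 0.818598  ])}
tester [([219.9, 198.9], 0.79)]
ramp_foot [([230.0, 195.6], 0.72)]
roller_center [([246.5, 270.9], 0.95), ([339.7, 192.6], 0.78), ([249.1, 190.6], 0.55)]
roller_home [([163.1, 199.9], 0.86)]
release_ball [([175.5, 222.9], 0.88)]
pointer_tab [([283.3, 212.0], 0.59)]
cake_dark [([210.7, 141.0], 0.58)]
cake_pale [([277.0, 132.5], 0.67)]
beaker [([251.2, 120.0], 0.76)]
reg [([342.2, 190.6], 0.84, 516), ([247.6, 190.4], 0.73, 471), ([246.9, 269.7], 0.59, 554)]
```

View pics/scene0.png

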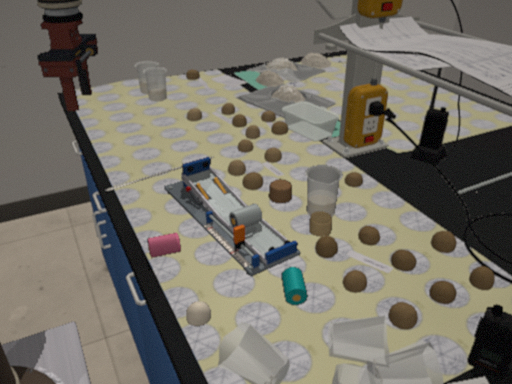

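View pics/top0.png

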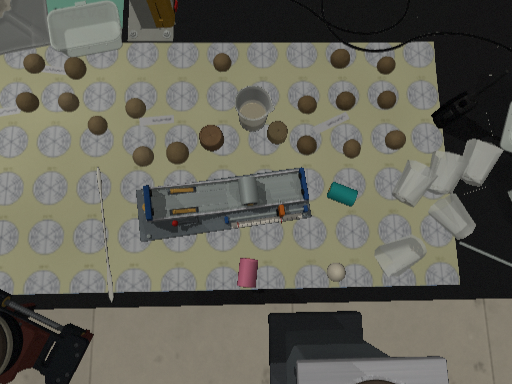

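The scene holds three roller-like things. In the top view they are steel (249,190) on the track, pink (247,271) on the worktop and turquoise (342,192) on the worktop. The steel one on the runway fits the description. Next I fit the tester pose from both cameras and check it with an overlay crop.

```bash
cat > h.py <<'E'
from rig import *
import numpy as np,cv2
K={c:imaging.calibration(c) for c in("scene","top")}
def proj(c,X):
    k=K[c];p=k['mtx']@(k['R']@np.asarray(X)+k['t']);return p[:2]/p[2]
def W(P,x,y,z):
    c,s=np.cos(P[2]),np.sin(P[2]);return np.array([P[0]+c*x-s*y,P[1]+s*x+c*y,z])
E
python3 - <<'E'
from h import *
from scipy.optimize import least_squares as LS
D=[("scene",(231.5,214),'f'),("scene",(204.1,170.2),'h'),("scene",(229.5,214.6),'o'),("scene",(245.4,212.1),'r'),("scene",(235.7,230.4),'p'),
("top",(230,195.6),'f'),("top",(163.1,199.9),'h'),("top",(219.9,198.9),'o'),("top",(249.1,190.6),'r'),("top",(283.3,212),'p')]
def pt(v,n):
    return W(v,*{'f':(-.02,0,.016),'h':(.115,0,.058),'o':(0,0,0),'r':(v[3],0,.036),'p':(-.035-v[4],.055,.058)}[n])
f=lambda v:np.concatenate([proj(c,pt(v,n))-a for c,a,n in D])
s=LS(f,[.5,.05,1.57,-.06,.1],loss='soft_l1');v=s.x;print(v.round(4));print(f(v).reshape(-1,2).round(1).tolist())
np.save('pose.npy',v)
L=[[(-.183,y,.016),(-.02,y,.016),(.11,y,.0365)] for y in(-.0325,.0325)]+[[(v[3]-.02,-.03,.036),(v[3]-.02,.03,.036),(v[3]+.02,.03,.036),(v[3]+.02,-.03,.036)],[(-.012,.055,.037),(-.186,.055,.037)],[(-.04-v[4],.044,.069),(-.04-v[4],.066,.069),(-.03-v[4],.066,.069),(-.03-v[4],.044,.069)],[(.115,-.03,.058),(.115,.03,.058)]]
out=[]
for c,(x0,y0,w,h) in(("top",(130,160,200,85)),("scene",(155,145,160,130))):
    im=cv2.imread(f'pics/{c}0.png');z=4
    im=cv2.resize(im[y0:y0+h,x0:x0+w],None,fx=z if c=="top" else 2,fy=z if c=="top" else 2,interpolation=3);z=z if c=="top" else 2
    for l in L:cv2.polylines(im,[np.int32([(proj(c,W(v,*p))-(x0,y0)+.5)*z for p in l])],False,(0,0,255),1)
    out.append(np.pad(im,((0,0),(0,800-im.shape[1]),(0,0))))
cv2.imwrite('pics/ov.png',np.vstack(out))
# other things
for n,tp,h in(("dark",(210.7,141),0),("pale",(277,132.5),0),("beaker",(251.2,120),0)):
    k=K['top'];r=k['R'].T@np.linalg.inv(k['mtx'])@[*tp,1];o=-k['R'].T@k['t'];X=o-r*o[2]/r[2];print(n,X.round(3))
E
```

```text
[ 0.5024  0.3226  1.6723 -0.0671  0.0932]
[[2.2, 1.3], [-0.3, 2.2], [-0.2, 2.4], [-0.5, 6.0], [1.0, 2.4], [-2.2, 0.0], [-0.1, -0.4], [-0.6, -1.0], [-0.2, 1.0], [-2.5, -0.1]]
dark [0.637 0.342 0.   ]
pale [0.656 0.187 0.   ]
beaker [0.687 0.247 0.   ]
```

View pics/ov.png

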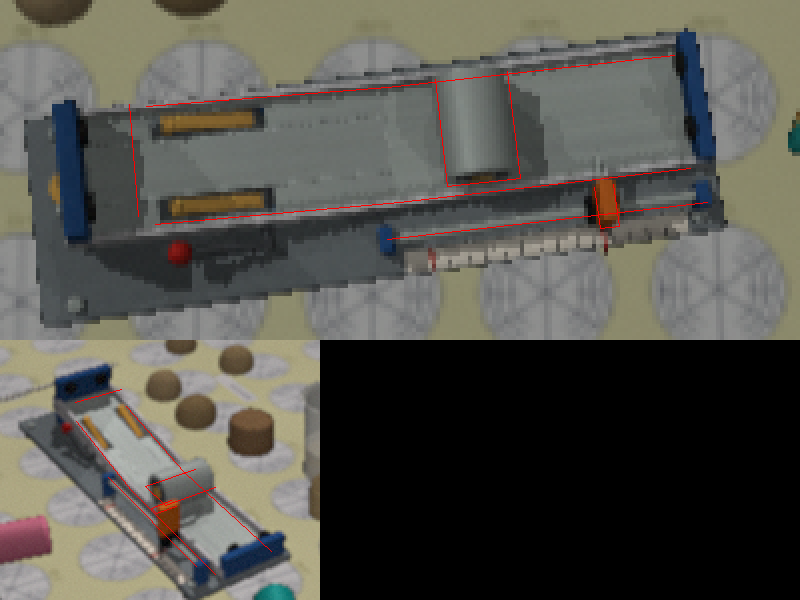

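The overlay matches the track, the steel roller (top crop about (478,128)) and the orange tab (606,203) to within about 2 mm. The pink and turquoise cylinders lie off the tester, so the steel roller is the target. Next I work out the approach.

```bash
cat >> h.py <<'E'
from scipy.spatial.transform import Rotation as Ro
def togo(x,y,ztip):
    "shift (scaled) and turn (scaled) from measured pose to tip at tester x,y,z with tool x along the track"
    v=np.load('pose.npy');o=get_obs();R=Ro.from_quat(o['tcp_rot']).as_matrix()
    X=W(v,x,y,ztip+.08);d=R.T@(X-o['eef_pos'])
    c,s=np.cos(v[2]),np.sin(v[2]);T=np.array([[c,s,0],[s,-c,0],[0,0,-1]]).T
    rv=Ro.from_matrix(R.T@T).as_rotvec()
    p=o['eef_pos'];q=np.array([p[0]-v[0],p[1]-v[1]])
    print('t',round(o['time'],2),'tip@tester mm',np.round([1e3*(c*q[0]+s*q[1]),1e3*(-s*q[0]+c*q[1]),1e3*(p[2]-.08)],1),'shift',np.round(d/.5,4),'rotvec/pi',np.round(rv/np.pi,4),'F',o['ft_force'].round(2),'w',round(o['grip_width'],2))
E
python3 -c "
from h import *
togo(-.125,0,.20)"
```

```text
t 1.1 tip@tester mm [264.3 208.3 222.6] shift [-0.76   -0.4496  0.0453] rotvec/pi [0.     0.     0.3264] F [-1.18  0.08  0.05] w 1.0
```

```bash
python3 -m inch '[[[-0.76,-0.45,0.045],0.3264],[[-0.76,-0.45,0.045],0.3264],[[-0.76,-0.45,0.045],0.3264],[[-0.76,-0.45,0.045],0.3264],[[-0.76,-0.45,0.045],0.3264]]' 1 20; python3 -c "
from h import *
togo(-.125,0,.20)"
```

```text
time: 1.52
eef_pos: [0.3853, 0.3901, 0.2922]
tcp_rot: [0.512, 0.859, 0.0, -0.0]
ft_force: [1.1, 0.7, 0.1]
grip_width: 0.658
grasp_force: 0.0
t 1.52 tip@tester mm [ 79.  109.6 212.2] shift [-0.461   0.0455  0.0242] rotvec/pi [ 1.000e-04 -1.000e-04  1.256e-01] F [1.06 0.73 0.12] w 0.66
```

```bash
python3 -m inch '[[[-0.46,0.045,0.024],0.1256],[[-0.46,0.045,0.024],0.1256],[[-0.46,0.045,0.024],0.1256],[[-0.46,0.045,0.024],0.1256],[[-0.46,0.045,0.024],0.1256]]'; python3 -c "
from h import *
togo(-.125,0,.20)"
```

```text
time: 1.93
eef_pos: [0.5027, 0.2184, 0.2815]
tcp_rot: [0.669, 0.744, 0.0, 0.0]
ft_force: [0.1, -0.3, -0.7]
grip_width: 0.28
grasp_force: 0.0
t 1.93 tip@tester mm [-103.7   10.2  201.5] shift [-0.0427  0.0202  0.0031] rotvec/pi [ 0.0002 -0.0001  0.0014] F [ 0.14 -0.26 -0.67] w 0.28
```

```bash
python3 -m inch '[[[0,0,0],0],[[0,0,0],0],[[0,0,0],0],[[0,0,0],0],[[0,0,0],0]]'; python3 - <<'E'
from h import *
togo(-.125,0,.15)
v=np.load('pose.npy')
k=imaging.calibration('wrist');o=get_obs();im=imaging.snapshot('wrist')
T=np.eye(4);T[:3,:3]=Ro.from_quat(o['tcp_rot']).as_matrix();T[:3,3]=o['eef_pos'];C=np.linalg.inv(T@k['T_tool_cam'])
P=lambda X:(lambda p:p[:2]/p[2])(k['mtx']@(C[:3,:3]@X+C[:3,3]))
for n in["ramp_foot","roller_center","roller_home","pointer_tab","release_ball","tester"]:
    print(n,[(np.round(d['at'],1).tolist(),round(d['confidence'],2)) for d in landmark_of('wrist',n)][:3])
for n,a in dict(f=(-.02,0,.016),r=(v[3],0,.036),p=(-.035-v[4],.055,.058),h=(.115,0,.058)).items():print(n,P(W(v,*a)).round(1))
im=im[:,:,::-1].copy()
for l in [[(-.183,y,.016),(-.02,y,.016),(.11,y,.0365)] for y in(-.0325,.0325)]+[[(v[3]-.02,-.03,.036),(v[3]-.02,.03,.036),(v[3]+.02,.03,.036),(v[3]+.02,-.03,.036)]]:cv2.polylines(im,[np.int32([P(W(v,*p)) for p in l])],False,(0,0,255),1)
cv2.imwrite('pics/w1.png',im)
E
```

```text
time: 2.35
eef_pos: [0.5011, 0.2217, 0.2812]
tcp_rot: [0.667, 0.745, 0.0, -0.0]
ft_force: [-0.1, 0.1, 0.6]
grip_width: 0.005
grasp_force: 0.0
t 2.35 tip@tester mm [-100.2   11.5  201.2] shift [-0.0498  0.0225  0.1024] rotvec/pi [-0.0001 -0.0002  0.0028] F [-0.14  0.1   0.63] w 0.0
ramp_foot [([266.7, 94.4], 0.56)]
roller_center [([90.1, 120.8], 0.83), ([263.6, 143.4], 0.66), ([238.5, 320.3], 0.61)]
roller_home []
pointer_tab [([210.4, 216.3], 0.7)]
release_ball []
tester [([265.3, 74.5], 0.7), ([266.5, 91.4], 0.54)]
f [262.3  95.1]
r [262.2 145. ]
p [203.9 211.5]
h [267.4 -89.8]
```

View pics/w1.png

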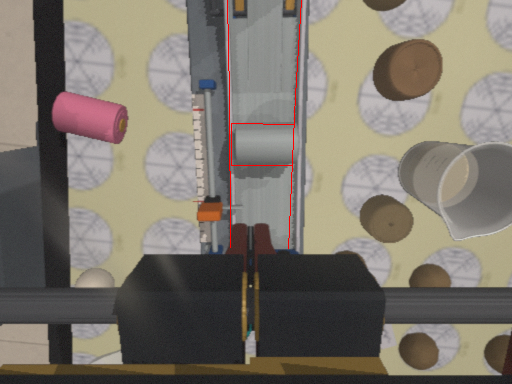

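The wrist view shows the steel roller at (264,144), the tab at (209,211), and pink (90,118), which is left alone. The true track sits about 2.5 mm towards -y of my fit. I correct the pose for that and then descend behind the roller.

```bash
python3 -c "
from h import *
v=np.load('pose.npy');v[:2]=W(v,0,-.0025,0)[:2];v[3]+=.001;v[4]+=.003;np.save('pose.npy',v)
togo(-.118,0,.026)"
```

```text
t 2.7 tip@tester mm [-101.7   13.5  201.3] shift [-0.0329  0.0267  0.3505] rotvec/pi [ 0.     -0.      0.0021] F [-0.5  -0.13  0.2 ] w 0.0
```

```bash
python3 -m inch '[[[-0.033,0.027,0.03],0.002],[[-0.033,0.027,0.1],0.002],[[-0.033,0.027,0.16],0.002],[[-0.033,0.027,0.2],0.002],[[-0.033,0.027,0.2],0.002]]'; python3 -c "
from h import *
togo(-.118,0,.026)"
```

```text
time: 3.12
eef_pos: [0.515, 0.2043, 0.1773]
tcp_rot: [0.67, 0.742, -0.003, -0.001]
ft_force: [-1.0, 0.1, 0.9]
grip_width: 0.004
grasp_force: 0.0
t 3.12 tip@tester mm [-118.9    1.9   97.3] shift [0.0023 0.0048 0.1425] rotvec/pi [-0.002   0.0009 -0.0001] F [-1.    0.1   0.87] w 0.0
```

```bash
python3 -m inch '[[[0,0.003,0.05],0],[[0,0.003,0.09],0],[[0,0.003,0.12],0],[[0,0.003,0.142],0],[[0,0.003,0.142],0]]'; python3 -c "
from h import *
togo(-.118,0,.026)"
```

```text
time: 3.53
eef_pos: [0.5181, 0.2052, 0.1093]
tcp_rot: [0.67, 0.742, -0.001, -0.0]
ft_force: [0.2, -0.0, 1.5]
grip_width: 0.008
grasp_force: 0.0
t 3.53 tip@tester mm [-118.4   -1.3   29.3] shift [ 0.0008 -0.0025  0.0065] rotvec/pi [-0.0006  0.0002 -0.    ] F [ 0.19 -0.02  1.5 ] w 0.01
```

```bash
python3 -m inch '[[[0.006,0,0.0],0],[[0.012,0,0],0],[[0.018,0,0],0],[[0.023,0,0],0],[[0.027,0,0],0]]'
python3 -m inch '[[[0.003,0,0],0],[[0.006,0,0],0],[[0.009,0,0],0],[[0.012,0,0],0],[[0.015,0,0],0]]'
python3 -m inch '[[[0.003,0,0],0],[[0.006,0,0],0],[[0.009,0,0],0],[[0.012,0,0],0],[[0.015,0,0],0]]'; python3 - <<'E'
from h import *
togo(-.118,0,.026)
k=imaging.calibration('wrist');o=get_obs();im=imaging.snapshot('wrist')
cv2.imwrite('pics/w2.png',im[:,:,::-1])
E
```

```text
time: 3.95
eef_pos: [0.5175, 0.2195, 0.111]
tcp_rot: [0.67, 0.742, 0.001, 0.0]
ft_force: [-0.2, 0.9, 0.3]
grip_width: 0.007
grasp_force: 0.0
time: 4.37
eef_pos: [0.5165, 0.2262, 0.1102]
tcp_rot: [0.671, 0.742, -0.0, -0.0]
ft_force: [0.5, -0.2, 0.1]
grip_width: 0.001
grasp_force: 0.0
time: 4.78
eef_pos: [0.5157, 0.2338, 0.1102]
tcp_rot: [0.67, 0.742, -0.0, -0.0]
ft_force: [-0.5, -0.3, -0.1]
grip_width: 0.008
grasp_force: 0.1
t 4.78 tip@tester mm [-89.8  -1.8  30.2] shift [-0.0565 -0.0035  0.0085] rotvec/pi [-0.     -0.     -0.0001] F [-0.52 -0.34 -0.06] w 0.01
```

View pics/w2.png

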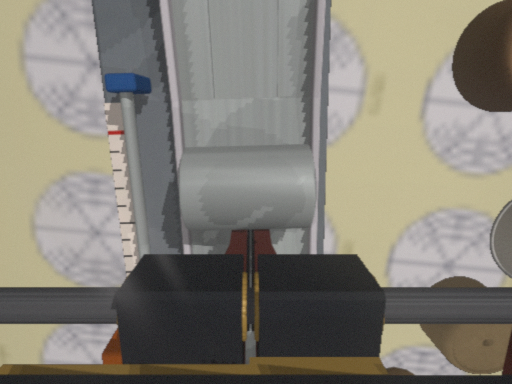

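Fingertips are centred behind the roller at (250,240), which lies square at (247,187). I keep pushing along the level part.

```bash
python3 -m inch '[[[0.003,0,0.002],0],[[0.007,0,0.004],0],[[0.011,0,0.006],0],[[0.016,0,0.006],0],[[0.021,0,0.006],0]]'
python3 -m inch '[[[0.005,0,0],0],[[0.010,0,0],0],[[0.015,0,0],0],[[0.020,0,0],0],[[0.025,0,0],0]]'
python3 -m inch '[[[0.005,0,0],0],[[0.010,0,0],0],[[0.015,0,0],0],[[0.020,0,0],0],[[0.025,0,0],0]]'; python3 - <<'E'
from h import *
togo(.085,0,.046)
im=imaging.snapshot('wrist')
cv2.imwrite('pics/w3.png',im[:,:,::-1])
E
```

```text
time: 5.25
eef_pos: [0.5146, 0.2443, 0.1071]
tcp_rot: [0.67, 0.742, -0.0, -0.0]
ft_force: [-1.2, -0.3, -0.2]
grip_width: 0.007
grasp_force: 0.1
time: 5.67
eef_pos: [0.5134, 0.2568, 0.1073]
tcp_rot: [0.67, 0.742, 0.0, 0.0]
ft_force: [0.4, -0.7, -0.3]
grip_width: 0.008
grasp_force: 0.1
time: 6.08
eef_pos: [0.5121, 0.2692, 0.1072]
tcp_rot: [0.67, 0.742, 0.0, -0.0]
ft_force: [-0.7, -0.0, 0.5]
grip_width: 0.006
grasp_force: 0.1
t 6.08 tip@tester mm [-54.1  -1.8  27.2] shift [ 0.2783 -0.0037 -0.0375] rotvec/pi [ 0.     -0.     -0.0001] F [-0.73 -0.04  0.53] w 0.01
```

View pics/w3.png

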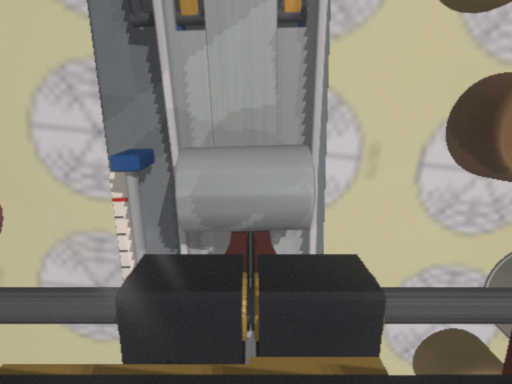

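```bash
python3 -m inch '[[[0.005,0,0],0],[[0.010,0,-0.001],0],[[0.015,0,-0.002],0],[[0.020,0,-0.0028],0],[[0.025,0,-0.0036],0]]'
python3 -m inch '[[[0.005,0,-0.0008],0],[[0.010,0,-0.0016],0],[[0.015,0,-0.0024],0],[[0.020,0,-0.0032],0],[[0.025,0,-0.004],0]]'
python3 -m inch '[[[0.005,0,-0.0008],0],[[0.010,0,-0.0016],0],[[0.015,0,-0.0024],0],[[0.020,0,-0.0032],0],[[0.025,0,-0.004],0]]'
python3 -m inch '[[[0.005,0,-0.0008],0],[[0.010,0,-0.0016],0],[[0.015,0,-0.0024],0],[[0.020,0,-0.0032],0],[[0.025,0,-0.004],0]]'; python3 - <<'E'
from h import *
togo(.085,0,.046)
E
```

```text
time: 6.55
eef_pos: [0.511, 0.2813, 0.1091]
tcp_rot: [0.671, 0.742, -0.0, 0.0]
ft_force: [-0.1, -0.8, 0.9]
grip_width: 0.008
grasp_force: 0.8
time: 6.97
eef_pos: [0.5096, 0.2941, 0.1111]
tcp_rot: [0.67, 0.742, -0.0, -0.0]
ft_force: [0.3, -1.0, 0.6]
grip_width: 0.005
grasp_force: 0.8
time: 7.38
eef_pos: [0.5083, 0.3065, 0.1131]
tcp_rot: [0.67, 0.742, 0.0, -0.0]
ft_force: [-0.3, -1.7, 0.4]
grip_width: 0.006
grasp_force: 0.8
time: 7.8
eef_pos: [0.5071, 0.319, 0.1151]
tcp_rot: [0.67, 0.742, 0.0, -0.0]
ft_force: [0.9, -1.0, 0.6]
grip_width: 0.006
grasp_force: 0.8
t 7.8 tip@tester mm [-4.1 -1.8 35.1] shift [ 0.1782 -0.0037 -0.0218] rotvec/pi [ 0.     -0.     -0.0001] F [ 0.87 -1.    0.58] w 0.01
```

```bash
python3 -m inch '[[[0.005,0,-0.0008],0],[[0.010,0,-0.0016],0],[[0.015,0,-0.0024],0],[[0.020,0,-0.0032],0],[[0.025,0,-0.004],0]]'
python3 -m inch '[[[0.005,0,-0.0008],0],[[0.010,0,-0.0016],0],[[0.015,0,-0.0024],0],[[0.020,0,-0.0032],0],[[0.025,0,-0.004],0]]'
python3 -m inch '[[[0.005,0,-0.0008],0],[[0.010,0,-0.0016],0],[[0.015,0,-0.0024],0],[[0.020,0,-0.0032],0],[[0.025,0,-0.004],0]]'
python3 -m inch '[[[0.005,0,-0.0008],0],[[0.010,0,-0.0016],0],[[0.015,0,-0.0024],0],[[0.020,0,-0.0032],0],[[0.025,0,-0.004],0]]'; python3 - <<'E'
from h import *
togo(.085,0,.046)
im=imaging.snapshot('wrist')
cv2.imwrite('pics/w4.png',im[:,:,::-1])
E
```

```text
time: 8.22
eef_pos: [0.5058, 0.3314, 0.1171]
tcp_rot: [0.67, 0.742, -0.0, -0.0]
ft_force: [0.2, -1.3, 1.4]
grip_width: 0.006
grasp_force: 0.8
time: 8.63
eef_pos: [0.5046, 0.3438, 0.1191]
tcp_rot: [0.67, 0.742, 0.0, -0.0]
ft_force: [-0.9, -1.9, 1.7]
grip_width: 0.007
grasp_force: 0.8
time: 9.05
eef_pos: [0.5034, 0.3559, 0.1211]
tcp_rot: [0.671, 0.742, -0.0, 0.0]
ft_force: [0.6, -3.4, 0.9]
grip_width: 0.008
grasp_force: 1.5
time: 9.47
eef_pos: [0.502, 0.3688, 0.1231]
tcp_rot: [0.67, 0.742, 0.0, -0.0]
ft_force: [0.9, -1.9, 0.6]
grip_width: 0.005
grasp_force: 1.1
t 9.47 tip@tester mm [46.  -1.8 43.1] shift [ 0.078  -0.0036 -0.0058] rotvec/pi [-0.     -0.0001 -0.0001] F [ 0.91 -1.89  0.6 ] w 0.0
```

View pics/w4.png

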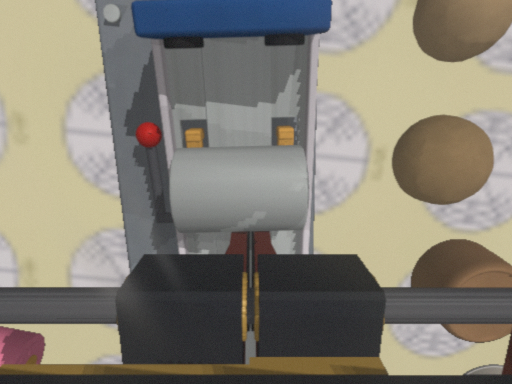

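The roller at (240,188) is on the noses, fingers still behind it and the buffers ahead at (240,40). I keep going, slowing down.

```bash
python3 -m inch '[[[0.005,0,-0.0008],0],[[0.010,0,-0.0016],0],[[0.015,0,-0.0024],0],[[0.020,0,-0.0032],0],[[0.025,0,-0.004],0]]'
python3 -m inch '[[[0.004,0,-0.0006],0],[[0.008,0,-0.0012],0],[[0.012,0,-0.0018],0],[[0.016,0,-0.0024],0],[[0.020,0,-0.003],0]]'
python3 -m inch '[[[0.003,0,-0.0004],0],[[0.006,0,-0.0008],0],[[0.009,0,-0.0012],0],[[0.012,0,-0.0016],0],[[0.015,0,-0.002],0]]'; python3 - <<'E'
from h import *
togo(.085,0,.046)
E
```

```text
time: 9.93
eef_pos: [0.5008, 0.3812, 0.1251]
tcp_rot: [0.67, 0.742, 0.0, -0.0]
ft_force: [0.6, -2.9, 1.1]
grip_width: 0.006
grasp_force: 1.4
time: 10.35
eef_pos: [0.4997, 0.3913, 0.1266]
tcp_rot: [0.67, 0.742, 0.0, -0.0]
ft_force: [0.9, -1.7, -0.1]
grip_width: 0.007
grasp_force: 0.5
time: 10.77
eef_pos: [0.499, 0.3986, 0.1276]
tcp_rot: [0.67, 0.742, 0.0, -0.0]
ft_force: [0.8, -0.5, -0.0]
grip_width: 0.004
grasp_force: 0.3
t 10.77 tip@tester mm [75.9 -1.8 47.6] shift [ 0.0181 -0.0036  0.0032] rotvec/pi [ 0.     -0.0001 -0.0001] F [ 0.82 -0.53 -0.  ] w 0.0
```

```bash
python3 -m inch '[[[0.002,0,-0.0003],0],[[0.004,0,-0.0006],0],[[0.006,0,-0.0009],0],[[0.008,0,-0.0012],0],[[0.010,0,-0.0015],0]]'; python3 - <<'E'
from h import *
togo(.085,0,.046)
im=imaging.snapshot('wrist')
cv2.imwrite('pics/w5.png',im[:,:,::-1])
E
```

```text
time: 11.18
eef_pos: [0.4985, 0.4035, 0.1283]
tcp_rot: [0.67, 0.742, 0.0, -0.0]
ft_force: [-0.4, 0.0, -1.2]
grip_width: 0.007
grasp_force: 0.0
t 11.18 tip@tester mm [80.8 -1.8 48.3] shift [ 0.0084 -0.0036  0.0047] rotvec/pi [ 0.     -0.0001 -0.0001] F [-0.44  0.04 -1.22] w 0.01
```

View pics/w5.png

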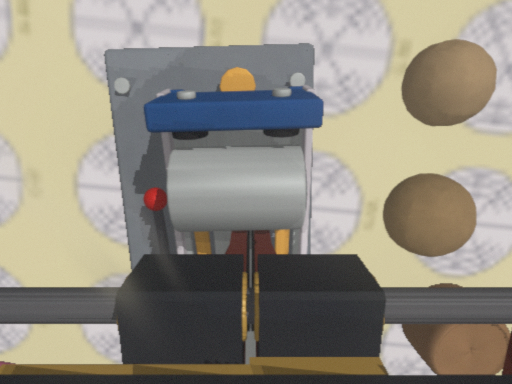

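The roller at (237,188) still has a few mm to the buffers at row 133, so I continue slowly.

```bash
python3 -m inch '[[[0.0015,0,-0.0002],0],[[0.003,0,-0.0004],0],[[0.0045,0,-0.0006],0],[[0.006,0,-0.0008],0],[[0.0075,0,-0.001],0]]'
python3 -m inch '[[[0.001,0,0],0],[[0.002,0,0],0],[[0.003,0,-0.0002],0],[[0.004,0,-0.0002],0],[[0.005,0,-0.0003],0]]'; python3 - <<'E'
from h import *
togo(.085,0,.046)
E
```

```text
time: 11.65
eef_pos: [0.4981, 0.407, 0.1288]
tcp_rot: [0.67, 0.742, -0.0, -0.0]
ft_force: [-0.3, -0.1, -0.8]
grip_width: 0.005
grasp_force: 0.0
time: 12.07
eef_pos: [0.498, 0.4093, 0.129]
tcp_rot: [0.671, 0.742, -0.0, 0.0]
ft_force: [1.0, -2.3, -0.5]
grip_width: 0.001
grasp_force: 1.1
t 12.07 tip@tester mm [86.7 -1.9 49. ] shift [-0.0034 -0.0039  0.0059] rotvec/pi [ 0.      0.0001 -0.0002] F [ 1.02 -2.31 -0.5 ] w 0.0
```

```bash
python3 -m inch '[[[0.001,0,0],0],[[0.002,0,0],0],[[0.003,0,0],0],[[0.004,0,0],0],[[0.004,0,0],0]]'; python3 - <<'E'
from h import *
togo(.085,0,.046)
im=imaging.snapshot('wrist');imaging.snapshot('top')
cv2.imwrite('pics/w6.png',cv2.resize(im[90:260,130:340,::-1],None,fx=3,fy=3))
print([(d['at'],d['confidence']) for d in landmark_of('top','roller_center')], proj('top',W(np.load('pose.npy'),.115,0,.058)))
E
```

```text
time: 12.48
eef_pos: [0.4981, 0.4096, 0.1289]
tcp_rot: [0.671, 0.742, -0.001, 0.001]
ft_force: [0.2, -5.8, 3.8]
grip_width: 0.003
grasp_force: 3.5
t 12.48 tip@tester mm [87.  -2.  48.9] shift [-0.004  -0.004   0.0058] rotvec/pi [-0.0002  0.0008 -0.0004] F [ 0.24 -5.84  3.79] w 0.0
[([340.4, 192.3], 0.98), ([247.7, 268.9], 0.51)] [162.89068093 198.31623121]
```

View pics/w6.png

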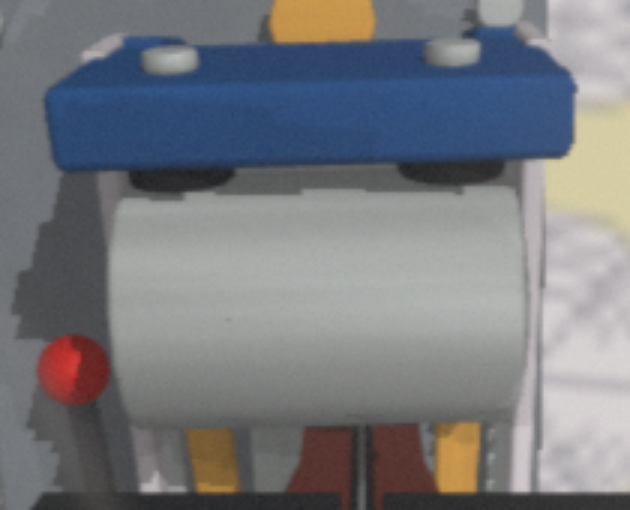

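```bash
python3 -m inch '[[[0.002,0,0],0],[[0.004,0,0],0],[[0.004,0,0],0],[[0.002,0,0],0],[[-0.001,0,0],0]]';python3 -m inch '[[[-0.002,0,0],0],[[-0.005,0,0],0],[[-0.008,0,0],0],[[-0.011,0,0],0],[[-0.014,0,0],0]]'; python3 - <<'E'
from h import *
togo(.085,0,.046)
im=imaging.snapshot('wrist')
cv2.imwrite('pics/w7.png',cv2.resize(im[90:260,130:340,::-1],None,fx=3,fy=3))
E
```

```text
time: 13.05
eef_pos: [0.4981, 0.4094, 0.1289]
tcp_rot: [0.671, 0.742, -0.001, 0.0]
ft_force: [0.2, -2.3, 0.5]
grip_width: 0.006
grasp_force: 1.4
time: 13.47
eef_pos: [0.4982, 0.4046, 0.129]
tcp_rot: [0.67, 0.742, 0.0, -0.0]
ft_force: [-0.2, 0.2, 0.0]
grip_width: 0.004
grasp_force: 0.0
t 13.47 tip@tester mm [82.  -1.7 49. ] shift [ 0.0061 -0.0033  0.006 ] rotvec/pi [ 0.     -0.0003  0.0001] F [-0.23  0.15  0.04] w 0.0
```

View pics/w7.png

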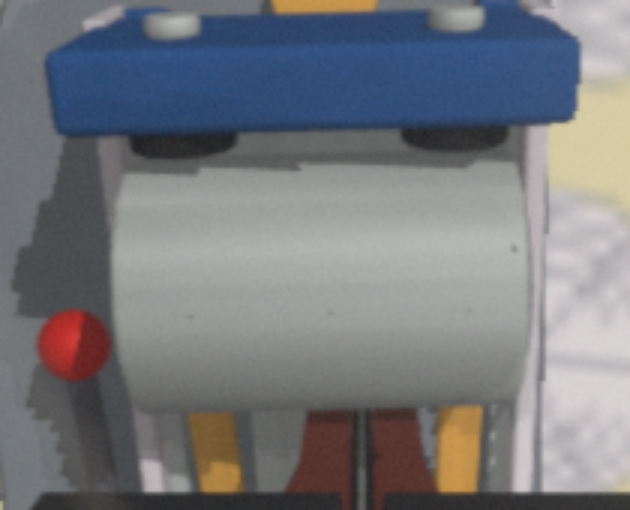

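The roller has separated from the fingers: no contact force, and it moved with the stop in the picture apart from about 1 mm of catch play. From here I check numerically while backing off slowly.

```bash
cat > m.py <<'E'
from h import *
def meas():
    v=np.load('pose.npy');k=imaging.calibration('wrist');o=get_obs();im=imaging.snapshot('wrist')
    T=np.eye(4);T[:3,:3]=Ro.from_quat(o['tcp_rot']).as_matrix();T[:3,3]=o['eef_pos'];C=T@k['T_tool_cam']
    def at(px,z):
        r=C[:3,:3]@np.linalg.inv(k['mtx'])@[*px,1];X=C[:3,3]+r*(z-C[2,3])/r[2];q=X[:2]-v[:2];c,s=np.cos(v[2]),np.sin(v[2])
        return np.round([1e3*(c*q[0]+s*q[1]),1e3*(-s*q[0]+c*q[1])],1)
    for n,z in(('roller_center',.058),('roller_home',.058),('release_ball',.05),('pointer_tab',.058)):
        for d in landmark_of('wrist',n)[:2]:print(n,round(d['confidence'],2),np.round(d['at'],1),at(d['at'],z))
    for d in regions_of('wrist','roller_center')[:2]:
        r=np.where(d['mask'])[0];print('mask rows',r.min(),r.max(),d['at'],at((d['at'][0],r.min()),.072))
E
python3 -c "
from m import *
meas()"
python3 -m inch '[[[-0.002,0,0],0],[[-0.004,0,0],0],[[-0.006,0,0],0],[[-0.008,0,0],0],[[-0.008,0,0],0]]'
python3 -c "
from m import *
meas();togo(.085,0,.046)"
```

```text
roller_center 0.93 [234.4 180.8] [116.5   5.3]
roller_home 0.35 [235.6 183. ] [115.4   4.8]
release_ball 0.63 [152.1 204.2] [102.8  46.8]
mask rows 138 225 [235.4, 181.6] [137.4   4. ]
time: 14.23
eef_pos: [0.499, 0.3997, 0.129]
tcp_rot: [0.671, 0.742, -0.0, 0.0]
ft_force: [0.1, -0.7, -0.5]
grip_width: 0.008
grasp_force: 0.0
roller_center 0.67 [234.3 177.3] [113.7   5.2]
release_ball 0.87 [151.7 198.7] [101.2  46.6]
mask rows 128 217 [233.2, 170.5] [136.9   4.7]
mask rows 356 366 [8.7, 362.7] [ 27.8 115.5]
t 14.53 tip@tester mm [77.4 -1.8 48.9] shift [ 0.0152 -0.0037  0.0059] rotvec/pi [-0.     -0.     -0.0001] F [-1.25  0.94  0.17] w 0.01
```

Over the 4.5 mm retreat the roller's mask stayed put on the tester at x ≈ 115, so it is caught. I lift clear and go behind the tab.

```bash
python3 -m inch '[[[-0.01,0,0],0],[[-0.03,0,-0.01],0],[[-0.05,0,-0.05],0],[[-0.09,0,-0.1],0],[[-0.14,0,-0.14],0]]'
python3 -m inch '[[[-0.06,-0.02,0],0],[[-0.13,-0.05,0],0],[[-0.21,-0.08,0],0],[[-0.28,-0.11,0],0],[[-0.33,-0.115,0],0]]'
python3 -m inch '[[[0,0,0],0],[[0,0,0],0],[[0,0,0],0],[[0,0,0],0],[[0,0,0],0]]'
python3 -c "
from m import *
meas();togo(-.160,.055,.050)
v=np.load('pose.npy');imaging.snapshot('top');d=landmark_of('top','pointer_tab')
print(d and d[0]['at'],proj('top',W(v,-.035-v[4],.055,.058)),proj('top',W(v,-.045-v[4],.055,.058)))"
```

```text
time: 14.95
eef_pos: [0.5058, 0.3301, 0.2002]
tcp_rot: [0.67, 0.742, 0.0, -0.0]
ft_force: [0.4, 1.1, 0.6]
grip_width: 0.004
grasp_force: 0.0
time: 15.37
eef_pos: [0.4629, 0.1558, 0.1992]
tcp_rot: [0.671, 0.741, -0.001, -0.0]
ft_force: [0.8, 0.4, 0.2]
grip_width: 0.003
grasp_force: 0.0
time: 15.78
eef_pos: [0.4654, 0.1615, 0.1988]
tcp_rot: [0.67, 0.743, 0.0, -0.0]
ft_force: [0.7, 1.3, -0.5]
grip_width: 0.011
grasp_force: 0.0
roller_center 0.63 [86.5 42.6] [-50.2 155.9]
pointer_tab 0.75 [255.3 172.2] [-130.6   52. ]
mask rows 3 80 [80.5, 42.0] [-32.1 150.4]
mask rows 329 351 [254.5, 339.1] [-241.9   52.1]
t 16.08 tip@tester mm [-157.3   55.8  118.8] shift [-0.0054  0.0016  0.1376] rotvec/pi [-0.0001  0.      0.0001] F [ 0.89  0.31 -0.75] w 0.01
[279.4, 213.4] [282.03182913 210.57351126] [286.71099342 210.02694451]
```

```bash
python3 -m inch '[[[-0.006,0,0.04],0],[[-0.006,0,0.08],0],[[-0.006,0,0.11],0],[[-0.006,0,0.13],0],[[-0.006,0,0.136],0]]'
python3 -m inch '[[[0.002,0,0],0],[[0.006,0,0],0],[[0.012,0,0],0],[[0.018,0,0],0],[[0.024,0,0],0]]'
python3 -m inch '[[[0.004,0,0],0],[[0.008,0,0],0],[[0.014,0,0],0],[[0.022,0,0],0],[[0.030,0,0],0]]'
python3 -m inch '[[[0.008,0,0],0],[[0.016,0,0],0],[[0.024,0,0],0],[[0.032,0,0],0],[[0.040,0,0],0]]'
python3 -c "
from m import *
meas();togo(-.050,.055,.050)"
```

```text
time: 16.6
eef_pos: [0.465, 0.1572, 0.1295]
tcp_rot: [0.67, 0.742, -0.001, -0.0]
ft_force: [-0.4, -0.8, 0.7]
grip_width: 0.004
grasp_force: 0.0
time: 17.02
eef_pos: [0.4648, 0.17, 0.1316]
tcp_rot: [0.67, 0.742, 0.001, 0.0]
ft_force: [0.3, 0.5, -1.0]
grip_width: 0.006
grasp_force: 0.0
time: 17.43
eef_pos: [0.4629, 0.1845, 0.131]
tcp_rot: [0.671, 0.742, -0.0, -0.0]
ft_force: [0.1, -0.2, 0.9]
grip_width: 0.008
grasp_force: 0.4
time: 17.85
eef_pos: [0.4607, 0.2046, 0.1308]
tcp_rot: [0.67, 0.742, -0.0, -0.0]
ft_force: [-0.3, -1.6, 0.4]
grip_width: 0.005
grasp_force: 0.4
roller_center 0.97 [ 36.  108.3] [-45.5 151.2]
pointer_tab 0.58 [255.7 218.7] [-97.3  53. ]
mask rows 57 150 [49.1, 105.5] [-26.1 134.3]
t 18.15 tip@tester mm [-113.7   55.6   51. ] shift [0.1273 0.0011 0.002 ] rotvec/pi [ 0.0001 -0.     -0.0002] F [ 0.24  0.93 -0.49] w 0.0
```

```bash
python3 -m inch '[[[0.008,0,0],0],[[0.016,0,0],0],[[0.024,0,0],0],[[0.032,0,0],0],[[0.040,0,0],0]]'
python3 -m inch '[[[0.008,0,0],0],[[0.016,0,0],0],[[0.024,0,0],0],[[0.032,0,0],0],[[0.040,0,0],0]]'
python3 -m inch '[[[0.006,0,0],0],[[0.012,0,0],0],[[0.017,0,0],0],[[0.022,0,0],0],[[0.027,0,0],0]]'
python3 -m inch '[[[0.003,0,0],0],[[0.006,0,0],0],[[0.009,0,0],0],[[0.012,0,0],0],[[0.015,0,0],0]]'
python3 -c "
from m import *
togo(-.050,.055,.050)"
```

```text
time: 18.57
eef_pos: [0.4587, 0.2246, 0.1309]
tcp_rot: [0.67, 0.742, -0.0, -0.0]
ft_force: [-0.8, -0.1, 0.3]
grip_width: 0.008
grasp_force: 0.4
time: 18.98
eef_pos: [0.4568, 0.2444, 0.1309]
tcp_rot: [0.67, 0.742, -0.0, -0.0]
ft_force: [-0.5, -0.6, 0.1]
grip_width: 0.008
grasp_force: 0.4
time: 19.4
eef_pos: [0.4555, 0.2576, 0.1309]
tcp_rot: [0.67, 0.742, -0.0, 0.0]
ft_force: [0.4, -0.4, 0.2]
grip_width: 0.005
grasp_force: 0.4
time: 19.82
eef_pos: [0.4548, 0.265, 0.131]
tcp_rot: [0.671, 0.742, 0.0, 0.0]
ft_force: [-0.7, -0.9, 0.9]
grip_width: 0.005
grasp_force: 0.4
t 19.82 tip@tester mm [-52.5  55.7  51. ] shift [0.0051 0.0013 0.0019] rotvec/pi [ 0.     -0.     -0.0002] F [-0.7  -0.88  0.92] w 0.01
```

```bash
python3 -m inch '[[[0.0015,0,0],0],[[0.003,0,0],0],[[0.0045,0,0],0],[[0.006,0,0],0],[[0.0075,0,0],0]]'
python3 -m inch '[[[0.001,0,0],0],[[0.002,0,0],0],[[0.003,0,0],0],[[0.004,0,0],0],[[0.005,0,0],0]]'
python3 -c "
from m import *
togo(-.050,.055,.050)"
```

```text
time: 20.23
eef_pos: [0.4545, 0.2676, 0.1309]
tcp_rot: [0.671, 0.742, -0.001, 0.0]
ft_force: [-0.1, -6.5, 3.4]
grip_width: 0.008
grasp_force: 3.3
time: 20.65
eef_pos: [0.4545, 0.268, 0.1309]
tcp_rot: [0.671, 0.741, -0.002, 0.001]
ft_force: [-0.4, -12.5, 7.8]
grip_width: 0.005
grasp_force: 6.2
t 20.65 tip@tester mm [-49.5  55.7  50.9] shift [-0.0011  0.0013  0.0019] rotvec/pi [-0.0004  0.0012 -0.0008] F [ -0.4  -12.47   7.78] w 0.0
```

The tab is on its stop: 12 N with no further advance, at the expected x. I back off and lift clear.

```bash
python3 -m inch '[[[-0.006,0,0],0],[[-0.015,0,0],0],[[-0.03,0,0],0],[[-0.05,0,-0.01],0],[[-0.06,0,-0.05],0]]'
python3 -m inch '[[[-0.02,0,-0.06],0],[[-0.04,0,-0.12],0],[[-0.06,0,-0.18],0],[[-0.07,0,-0.22],0],[[-0.07,0,-0.24],0]]'
python3 -m inch '[[[0,0,0],0],[[0,0,0],0],[[0,0,0],0],[[0,0,0],0],[[0,0,0],0]]'
python3 -c "
from m import *
meas();togo(-.050,.055,.050)
v=np.load('pose.npy')
for c in('top','scene'):
  imaging.snapshot(c)
  print(c,'expect home',proj(c,W(v,.115,0,.058)).round(1),'tab0',proj(c,W(v,-.035,.055,.058)).round(1))
  for n in('roller_center','pointer_tab','cake_dark','cake_pale','beaker'):print(n,[(np.round(d['at'],1).tolist(),round(d['confidence'],2)) for d in landmark_of(c,n)][:4])"
```

```text
time: 21.07
eef_pos: [0.4561, 0.2391, 0.1543]
tcp_rot: [0.671, 0.742, -0.002, -0.0]
ft_force: [0.1, 0.9, 0.7]
grip_width: 0.008
grasp_force: 0.0
time: 21.48
eef_pos: [0.4619, 0.2048, 0.2792]
tcp_rot: [0.671, 0.741, 0.002, 0.0]
ft_force: [0.1, 0.5, 0.0]
grip_width: 0.005
grasp_force: 0.0
time: 21.9
eef_pos: [0.4602, 0.2065, 0.2746]
tcp_rot: [0.67, 0.742, -0.001, -0.0]
ft_force: [-0.0, -0.9, 0.3]
grip_width: 0.0
grasp_force: 0.0
roller_center 0.78 [127.9 104.8] [-41.2 161.5]
roller_home 0.74 [309.4  62.1] [-6.8  7.3]
pointer_tab 0.61 [252.1  99.4] [-36.7  54.9]
mask rows 80 134 [127.1, 108.4] [-22.1 155.4]
t 22.2 tip@tester mm [-111.4   55.8  195.7] shift [0.1228 0.0016 0.2914] rotvec/pi [-0.0001  0.0001 -0.0001] F [0.31 0.51 0.23] w 0.0
top expect home [162.9 198.3] tab0 [236.7 215.9]
roller_center [([163.4, 201.7], 0.82), ([252.0, 271.6], 0.8), ([219.2, 195.3], 0.34)]
pointer_tab [([236.1, 216.9], 0.44)]
cake_dark [([208.1, 137.5], 0.76)]
cake_pale [([228.9, 196.3], 0.58)]
beaker [([253.9, 118.2], 0.91)]
scene expect home [204.8 172.1] tab0 [214.5 209.5]
roller_center [([296.0, 282.7], 0.9), ([200.2, 168.8], 0.86), ([162.2, 245.3], 0.61)]
pointer_tab [([213.3, 205.2], 0.77)]
cake_dark [([279.3, 195.8], 0.61)]
cake_pale [([319.0, 230.7], 0.62)]
beaker [([278.4, 197.7], 0.68), ([322.6, 215.1], 0.59), ([231.9, 209.8], 0.49)]
```

```bash
python3 -c "
from rig import *
print(job_done())"
```

```text
the job is handed in; nothing more can be done
None
```

I handed the job in at about 22 s: the steel roller is held by the catch at the head stop, the pointer tab is at its zero stop, the cakes and beaker were not touched, and the hand is clear.

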